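# Put the hash browns in the holding tray and slide its cover shut

### The arm

A 7-joint arm with a two-finger parallel gripper is mounted at the origin on the work surface. World frame = base frame: x ahead of the robot, y to its left, z up, the work surface at z = 0. Lengths are in m, angles in rad, forces in N, time in s.
With the tool pointing down it reaches from about 0.425 to 0.975 m from the base axis. Payload 16.7 kg.
Tool frame: the origin (TCP) lies on the centre line of the jaws, within the pads' length; the fingertips stand ahead of it and the grasp point (between the pads) lies 3 mm ahead of it (ctrl.nose_length is the z of the fingertips in the tool frame, in m); z points along the fingers, y is the line along which they close (so a half turn about z gives the same grasp; the last joint's range is limited). The gripper opens to 85 mm and grips with 20 to 120 N. Pads are 22 mm wide; open, the fingers measure 114 mm over their backs; the gripper's body (76 mm by 85 mm) begins 54 mm behind the grasp point. The pads swing forward as they close: fully open they stand 13 mm farther back than shut.
Start: joints at [-1.286, 0.426, 0.074, 1.606, -0.034, 1.111, -0.067], TCP at [0.284, 0.612, 0.229] pointing down, gripper open.
Joint ranges: [-2.85, 2.85], [-0.5, 2.14], [-1.23, 1.37], [0.21, 2.46], [-1.02, 4.16], [0.16, 2.05], [-2.73, 2.73]. Speed limits (rad/s): [1.89, 1.89, 2.39, 2.39, 3.01, 3.01, 3.01].

### API

Orientations are given as a unit quaternion [w, x, y, z].
In Python, from bench import ctrl gives the robot as it stands.
- The arm moves only by the shell command python3 -m creep 'ROWS' [FORCE]. ROWS is JSON, a list of rows, each an object with "delta_pos": the shift along the tool's x, y, z as a fraction of full scale, a list of three; "rotation": the turn, a rotation vector about the tool's x, y, z as a fraction of full scale, a list of three; "gripper": the opening, from 0 (shut) to 1 (fully open). In form: [{"delta_pos": [tx, ty, tz], "rotation": [rx, ry, rz], "gripper": gripper}, ...]. A call has 1 to 10 rows; each row shifts and turns the commanded pose from where the row before left it, along the tool's axes as they then stand; what a row does not reach is not made up. Full scale, the value 1, is 0.04 m for a shift and 0.15 rad for a turn. A row lasts 1/10 s, in which the tool goes at most 50 mm and 8.59 degrees, less where a joint would pass 70% of its speed; a pose out of reach is approached as far as the arm can. A call with a number of a shift or a turn outside -1 to 1 is refused whole. A call with a gripper value outside its range is refused whole. The fingers move at their own pace and stop on an object; FORCE is the grip in N (left out, the last holds). Time passes only in rows, so rows that do not move let the fingers close. It gives the time, the measured TCP pose, the force, the opening and the grip force at its end, in the units of the state.
- ctrl.observe(): the state, without advancing time (a new reading comes with each control period).
- ctrl.get_image(name): name is "side" or "top"; returns a dict with "img" (384x512x3 uint8, red, green, blue), "intrinsics" (3x3 intrinsics, pixels), "distortion" ([k1, k2, p1, p2, k3] as OpenCV has them; the pictures are not rectified), "world_from_camera" (4x4, takes a point from camera to world coordinates). Camera axes: x right, y up, looking along -z (the intrinsics and any distortion apply to the point x, -y, -z); pixel columns grow to the right and rows downward; lengths in m; the calibration is good to about 2 mm. A picture is of the moment at which its call begins. There is no depth.
- ctrl.close_job(): hands the job in; it is judged then, once.
Trained networks look in a picture, given as the dict that the camera call returned (one of the last four; its "shot" number tells which), for a name from the list of things; names that differ only in an ending like _2 or _b are one class to them, and where a whole thing is asked for, a point or a joint stands for the part that bears it (a point fixed in the world has none). Each returns a list of dicts, best first, with "conf" (0 to 1); they miss things now and then, are a little off and sometimes report something else, mostly with a low value. They report only what shows in the picture. A call takes as long as a camera call.
- ctrl.find_in(picture, thing): "centre" ([row, column] as shares, 0 to 1, of the picture: columns of its width, rows of its height, amid what is visible of it).
- ctrl.cut_out(picture, thing): "pixels" (384x512 bool, what is visible of it) and "centre" ([row, column] as shares, 0 to 1, of the picture: columns of its width, rows of its height, amid what is visible of it).
The state is a dict: "time_s": time; "joint_pos": joint angles; "qd": joint speeds; "tau": joint torques, N m; "tool_pos": TCP position; "tcp_rot": TCP orientation; "ft_force": force on the tool from outside, world axes, zero at the start; "torque": the same for the moment, N m; "gripper_width": opening from 0.0 (shut) to 1.0 (fully open); "grasp_force": force on a finger pad.
Only numpy, scipy, OpenCV 4.12 (cv2) and the standard library are available. Lean on these libraries where they do the work, as an engineer would, in place of code of your own. Each camera call takes 0.05 s, during which the arm holds its last target. There are 200 camera calls.

### The job

Two cooked hash browns lie among sausages on the dark plate and belong in the empty, covered bay of the two-bay steel holding tray. Slide the flat cover fully off that bay, put both hash browns in it, lying flat and side by side on its floor, then slide the cover fully back home over them. Leave the sausages, bottle, shaker and cup where they are.

Things in the scene. Friction and masses are not known exactly. Their poses are not given: they have to be found in the camera images.
- holder: Holding tray: fixed open steel trough, 145 mm along its x, 375 mm along its y, rim 55 mm high; dark rails along both long edges rise to 65 mm. Origin: centre of its underside, on the table. A wall at y = 0 parts it into two bays, each 135 (x) by 180 (y) mm, 46 mm deep, walls 5 mm. The bay at -y is empty: fill that one. The bay at +y is full of fixed sausages, below the rim. Place and yaw vary.
- bay (a point): Centre of the floor of the empty bay (8 mm above the table, 92.5 mm to -y of the tray's origin), axes as the tray's.
- cover (a joint): Slide of the flat aluminium cover along the tray's y axis, m: 0 = home at its end stop, exactly over the empty bay (y = -92.5 mm); 0.185 = at its other end stop, over the full bay. Starts between 0 and 0.04, stays where it is left; friction 2.5 N plus light damping. Mass 0.45 kg.
- panel (a point): Centre of the top of the cover's raised panel; moves with the cover, axes as the tray's. Cover: sheet 139 (x) by 183 (y) mm, upper face 61 mm above the table; in its middle a solid raised panel with upright sides, 110 (x) by 92 (y) mm, 22 mm high (top at 83 mm). Too wide for most grippers: push it on its y sides, 46 mm from this point.
- plate: Dark flat resting plate, fixed, 230 mm (x) by 250 mm (y), 14 mm thick, no rim; origin: centre of its underside on the table. Its place and yaw vary. The four foods lie on it in a loose two-by-two pattern, about 108 mm apart along x and 112 mm apart along y; which lies where varies.
- hash1_mid (a point): Centre (half-way up) of a hash brown: a stiff golden rounded slab 90 mm along its x, 52 mm along its y, 22 mm thick, about 80 g, lying flat on the plate.
- hash2_mid (a point): Centre (half-way up) of the other hash brown, the same in every way.
- sausage1_mid (a point): Point 14 mm above the plate at the middle of a brown curved sausage 118 mm long (along its x), 28 mm thick, loose on the plate; leave it alone.
- sausage2_mid (a point): The same point of the second sausage; leave it alone.
- sauce: Red sauce bottle, 60 mm wide, 190 mm tall, loose on the table beyond the tray; origin at its underside. Leave it.
- shaker: Glass shaker jar with steel cap, 52 mm wide, 110 mm tall, loose on the table; origin at its underside. Leave it.
- cup: Paper-coloured cup, 80 mm wide, 100 mm tall, loose on the table beyond the tray; origin at its underside. Leave it.

How it is judged:
By the outcome, as a careful person would: the job done as asked, in the order asked, and still so for the second after the job is handed in, with the robot touching nothing.
It also fails if it takes over 72 s, if anything falls off the work surface, if the arm or the gripper's body presses on something with over 40 N, if the wrist force passes 120 N, or if a joint passes its speed limit or range.

## Working session

There is one attempt and no reset: what is moved stays moved. The work goes in short steps, Python scripts to look and compute and a shell command to move; the robot and the scene stay as the last step left them, time stands still between calls to the robot, and variables do not carry over. Pictures are saved under pics/ and viewed, at most 10 in all, crops included, and the job is handed in when it is done.

```bash
mkdir -p pics; ls
python3 - <<'E'
from bench import ctrl
import cv2,numpy as np
s=ctrl.observe()
print(s['time_s'],s['tool_pos'],s['tcp_rot'],s['gripper_width'],ctrl.nose_length)
ims=[]
for n in('top','side'):
    p=ctrl.get_image(n); im=p['img']; ims.append(im)
    print(n,p['intrinsics'],p['distortion'],p['world_from_camera'])
    for t in('holder','cover','plate','hash1_mid','sausage1_mid','sauce','shaker','cup'):
        print(t,[(round(d['conf'],2),np.round(np.array(d['centre'])*[384,512],1).tolist()) for d in ctrl.find_in(p,t)])
    cv2.imwrite(f'pics/{n}0.png',im[...,::-1])
E
```

```text
pics
0.0 [0.28357003 0.61209772 0.22811038] [-1.03006696e-04  2.15220062e-01  9.76565367e-01 -6.30569451e-04] 1.0018233757429182 0.022
top [[401.02055006   0.         254.92081423]
 [  0.         401.02055006 193.8472731 ]
 [  0.           0.           1.        ]] [-0.14541313  0.          0.          0.          0.        ] [[-0.01977202  0.98482152 -0.17244025  0.45787935]
 [-0.99937881 -0.02449999 -0.0253327   0.07996058]
 [-0.02917297  0.17183225  0.98469417  1.01048122]
 [ 0.          0.          0.          1.        ]]
holder [(0.78, [199.0, 345.3])]
cover [(0.95, [196.7, 382.9]), (0.63, [220.6, 157.4]), (0.2, [131.5, 308.4])]
plate [(0.91, [251.8, 179.1])]
hash1_mid [(0.92, [272.3, 154.6])]
sausage1_mid []
sauce [(0.73, [132.7, 308.3]), (0.51, [270.3, 152.8])]
shaker [(0.89, [131.7, 251.6])]
cup [(0.7, [131.9, 357.8])]
side [[352.98557864   0.         252.41354655]
 [  0.         352.98557864 192.12095931]
 [  0.           0.           1.        ]] [0.00022301 0.         0.         0.         0.        ] [[-0.99168617  0.09188783 -0.09008424  0.52102071]
 [-0.12837621 -0.75454775  0.64356604  0.60380118]
 [-0.00883698  0.64978021  0.76007077  0.69536519]
 [ 0.          0.          0.          1.        ]]
holder [(0.57, [156.7, 259.3]), (0.51, [122.8, 259.2])]
cover [(0.93, [122.5, 258.3])]
plate [(0.92, [308.5, 290.1])]
hash1_mid [(0.73, [326.9, 315.0])]
sausage1_mid [(0.98, [272.8, 314.2])]
sauce []
shaker [(0.98, [201.3, 173.9])]
cup [(0.71, [126.0, 202.2])]
```

View pics/top0.png

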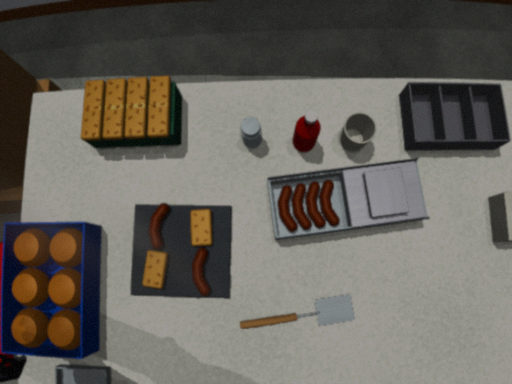

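View pics/side0.png

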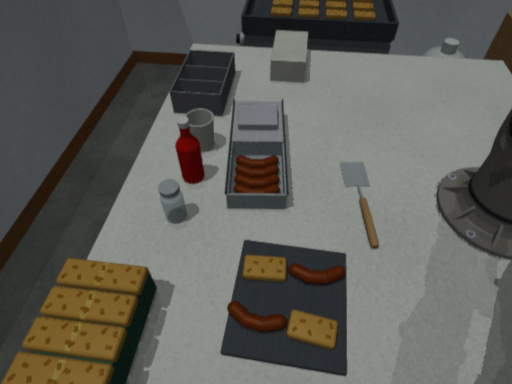

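```bash
cat > h.py <<'E'
from bench import ctrl
import cv2,numpy as np
from scipy.optimize import minimize
def proj(p,P):
    T=np.linalg.inv(p['world_from_camera']); q=np.atleast_2d(P)@T[:3,:3].T+T[:3,3]
    q=q*[1,-1,-1]
    return cv2.projectPoints(q,np.zeros(3),np.zeros(3),p['intrinsics'],np.array(p['distortion']))[0][:,0]
def onplane(p,rc,z):
    u=cv2.undistortPoints(np.array([[[rc[1],rc[0]]]],float),p['intrinsics'],np.array(p['distortion']))[0,0]
    W=np.array(p['world_from_camera']); d=W[:3,:3]@[u[0],-u[1],-1]; o=W[:3,3]
    return o+d*(z-o[2])/d[2]
def boxmask(p,x,y,a,boxes):
    # boxes: (cx,cy,lx,ly,z0,z1); antialiased at 4x
    S=4;m=np.zeros((384*S,512*S),np.uint8);c,s=np.cos(a),np.sin(a)
    for cx,cy,lx,ly,z0,z1 in boxes:
        P=[]
        for i in(-.5,.5):
            for j in(-.5,.5):
                for z in(z0,z1):
                    u,v=cx+i*lx,cy+j*ly; P.append([x+c*u-s*v,y+s*u+c*v,z])
        h=cv2.convexHull(((proj(p,P)+.5)*S).astype(np.float32)).astype(np.int32)
        cv2.fillPoly(m,[h],255)
    return cv2.resize(m,(512,384),interpolation=cv2.INTER_AREA)/255.
def fit(pm,x0,boxes):
    def f(v):
        t=0
        for p,m in pm:
            b=boxmask(p,*v,boxes); t-=np.minimum(b,m).sum()/np.maximum(b,m).sum()
        return t/len(pm)
    best=None
    for da in(-.25,0,.25):
        s0=np.array([x0[0],x0[1],x0[2]+da]); sim=np.vstack([s0,s0+[.015,0,0],s0+[0,.015,0],s0+[0,0,.15]])
        r=minimize(f,s0,method='Nelder-Mead',options=dict(initial_simplex=sim,xatol=2e-4,fatol=1e-4))
        if best is None or r.fun<best.fun:best=r
    return np.round(best.x,4),round(best.fun,3)
E
python3 - <<'E'
from h import *
t=ctrl.get_image('top');s=ctrl.get_image('side')
for n in('hash1_mid','cover','holder','sausage1_mid'):
    for p in(t,s):
        print(n,'top' if p is t else 'side',[(round(d['conf'],2),np.round(np.array(d['centre'])*[384,512]).tolist(),int(d['pixels'].sum())) for d in ctrl.cut_out(p,n)])
def gold(p,rc):
    h=cv2.cvtColor(p['img'],cv2.COLOR_RGB2HSV); m=cv2.inRange(h,(11,110,80),(32,255,255)); 
    m=cv2.morphologyEx(m,cv2.MORPH_CLOSE,np.ones((5,5)));n,l,st,_=cv2.connectedComponentsWithStats(m); k=l[rc]; print('area',st[k]); return (l==k).astype(float)
for a,b in(((228,201),(268,265)),((270,154),(328,313))):
    w=onplane(t,a,.03); pm=[(t,gold(t,a)),(s,gold(s,b))]
    print(w,onplane(s,b,.03)); B=[(0,0,.09,.052,.014,.036)]
    print(fit(pm,(w[0],w[1],0),B),fit(pm[:1],(w[0],w[1],0),B),fit(pm[1:],(w[0],w[1],0),B))
E
```

```text
hash1_mid top [(0.58, [269.0, 154.0], 757)]
hash1_mid side [(0.84, [330.0, 313.0], 1498)]
cover top [(0.57, [194.0, 383.0], 4281), (0.35, [272.0, 155.0], 786)]
cover side [(0.73, [120.0, 260.0], 1959)]
holder top [(0.75, [195.0, 343.0], 9547)]
holder side [(0.71, [156.0, 257.0], 6039)]
sausage1_mid top [(0.71, [270.0, 201.0], 588)]
sausage1_mid side [(0.79, [272.0, 315.0], 738)]
area [190 209  22  37 731]
area [243 255  43  25 940]
[0.5474369  0.23982372 0.03      ] [0.54687321 0.24457    0.03      ]
(array([0.5498, 0.2419, 0.068 ]), np.float64(-0.834)) (array([0.5507, 0.241 , 0.0246]), np.float64(-0.88)) (array([0.5494, 0.2351, 0.073 ]), np.float64(-0.803))
area [142 250  25  38 728]
area [ 287  310   51   38 1324]
[0.44589358 0.35688184 0.03      ] [0.44506534 0.35707486 0.03      ]
(array([ 0.4486,  0.3571, -0.1263]), np.float64(-0.835)) (array([ 0.4498,  0.3599, -0.137 ]), np.float64(-0.847)) (array([ 0.4468,  0.3536, -0.1317]), np.float64(-0.833))
```

Run:
```python
from h import *
t=ctrl.get_image('top');s=ctrl.get_image('side')
H=[(sx*.0695,0,.006,.375,0,.065) for sx in(-1,1)]+[(0,0,.145,.375,0,.055)]
mt=ctrl.cut_out(t,'holder')[0]['pixels'].astype(float);ms=ctrl.cut_out(s,'holder')[0]['pixels'].astype(float)
w=onplane(t,(199,347),.055);print(w)
for pm in([(t,mt),(s,ms)],[(t,mt)],[(s,ms)]):
    v,f=fit(pm,(w[0],w[1],.1),H);print('holder',v,f)
C=[(0,0,.139,.183,.059,.061),(0,0,.11,.092,.061,.083)]
ct=ctrl.cut_out(t,'cover')[0]['pixels'].astype(float);cs=ctrl.cut_out(s,'cover')[0]['pixels'].astype(float)
w=onplane(t,(191,385),.07);print(w)
for pm in([(t,ct),(s,cs)],[(t,ct)],[(s,cs)]):print('cover',fit(pm,(w[0],w[1],.1),C))
v,f=fit([(t,mt)],(w[0],w[1]+.09,.1),H)
# crop overlays
o=[]
for p,ce in((t,(190,347)),(s,(150,258))):
    im=p['img'][...,::-1].copy();im=cv2.resize(im,None,fx=4,fy=4,interpolation=cv2.INTER_CUBIC)
    c,q=np.cos(v[2]),np.sin(v[2])
    for z,hx,hy in((.055,.0725,.1875),):
        P=[[v[0]+c*a-q*b,v[1]+q*a+c*b,z] for a,b in((-hx,-hy),(hx,-hy),(hx,0),(-hx,0),(-hx,hy),(hx,hy),(hx,-hy),(-hx,-hy),(-hx,hy))]
        cv2.polylines(im,[((proj(p,P)+.5)*4).astype(np.int32)],False,(0,255,0),1)
    r,cc=ce[0]*4,ce[1]*4
    o.append(im[max(r-300,0):r+300,cc-380 if p is t else cc-200:cc+380 if p is t else cc+200])
cv2.imwrite('pics/ho.png',cv2.resize(np.hstack([x[:600] for x in o]),None,fx=.68,fy=.68))
```

```text
[ 0.60702899 -0.11776291  0.055     ]
holder [ 0.6096 -0.1196  0.1106] -0.963
holder [ 0.6107 -0.1195  0.104 ] -0.978
holder [ 0.6074 -0.1191  0.1141] -0.955Traceback (most recent call last):
  File "<stdin>", line 9, in <module>
IndexError: list index out of range
```

Run:
```python
from h import *
t=ctrl.get_image('top');s=ctrl.get_image('side')
v=(.6095,-.1195,.108);c,q=np.cos(v[2]),np.sin(v[2])
C=[(0,0,.139,.183,.059,.061),(0,0,.11,.092,.061,.083)]
pm=[]
for p in(t,s):
    d=ctrl.cut_out(p,'cover')
    if d and d[0]['conf']>.5: pm.append((p,d[0]['pixels'].astype(float)))
for sub in [pm]+[[x] for x in pm]:
    r,f=fit(sub,(v[0]+q*.08,v[1]-c*.08,.1),C); d=r[:2]-v[:2]
    print(r,f,'local',c*d[0]+q*d[1],-q*d[0]+c*d[1]+.0925)
s_=-q*d[0]+c*d[1]
o=[]
for p,ce in((t,(190,347)),(s,(150,258))):
    im=cv2.resize(p['img'][...,::-1],None,fx=4,fy=4,interpolation=cv2.INTER_CUBIC)
    def poly(hx,y0,y1,z,col):
        P=[[v[0]+c*a-q*b,v[1]+q*a+c*b,z] for a,b in((-hx,y0),(hx,y0),(hx,y1),(-hx,y1))]
        cv2.polylines(im,[((proj(p,P)+.5)*4).astype(np.int32)],True,col,1)
    poly(.0725,-.1875,.1875,.055,(0,255,0));poly(.0675,.0025,.1825,.055,(255,255,0));poly(.055,s_-.046,s_+.046,.083,(0,0,255))
    r,cc=ce[0]*4,ce[1]*4;w=380 if p is t else 200
    o.append(im[r-300:r+300,cc-w:cc+w])
cv2.imwrite('pics/ho.png',cv2.resize(np.hstack(o),None,fx=.68,fy=.68))
```

```text
[ 0.6172 -0.2067  0.1067] -0.958 local -0.001744165627699126 0.004978071969002226
[ 0.6179 -0.2078  0.1118] -0.981 local -0.0011668132485997754 0.0038090278165646974
[ 0.6164 -0.2022  0.1164] -0.986 local -0.002054448794054489 0.009538085604582344
```

View pics/ho.png

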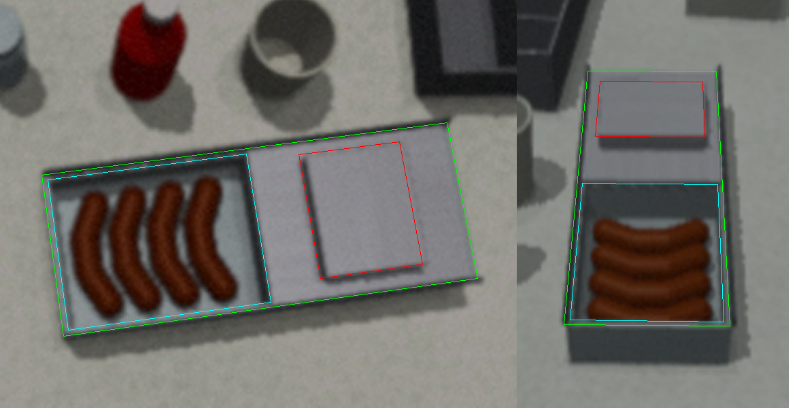

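```bash
cat >> h.py <<'E'
from scipy.spatial.transform import Rotation as R
def go(xyz,ang):
    "ang: world direction (rad) of tool y, tool straight down; prints remaining units"
    s=ctrl.observe();w,x,y,z=s['tcp_rot'];Rm=R.from_quat([x,y,z,w])
    yv=np.array([np.cos(ang),np.sin(ang),0]);zv=np.array([0,0,-1.]);G=np.c_[np.cross(yv,zv),yv,zv]
    rv=(Rm.inv()*R.from_matrix(G)).as_rotvec(); d=np.array(xyz)-s['tool_pos']
    print('t',round(s['time_s'],2),'pos',np.round(s['tool_pos'],4),'rot units',np.round(rv/.15,2),'shift now',np.round(Rm.inv().apply(d)/.04,2),'after rot',np.round(G.T@d/.04,2),'F',np.round(s['ft_force'],1),'w',round(s['gripper_width'],3),'g',s['grasp_force'],'nose',ctrl.nose_length)
V=(.6095,-.1195,.108)
def loc(a,b,z): c,q=np.cos(V[2]),np.sin(V[2]); return [V[0]+c*a-q*b,V[1]+q*a+c*b,z]
YH=np.pi/2+V[2]
E
python3 -m creep '[{"delta_pos":[0,0,0],"rotation":[0,0,-0.9],"gripper":0},{"delta_pos":[0,0,0],"rotation":[0,0,-0.9],"gripper":0},{"delta_pos":[0,0,0],"rotation":[0,0,-0.9],"gripper":0},{"delta_pos":[0,0,0],"rotation":[0,0,-0.9],"gripper":0}]' 40
python3 -m creep '[{"delta_pos":[-0.25,-0.95,0],"rotation":[0,0,0],"gripper":0},{"delta_pos":[-0.25,-0.95,0],"rotation":[0,0,0],"gripper":0},{"delta_pos":[-0.25,-0.95,0],"rotation":[0,0,0],"gripper":0},{"delta_pos":[-0.25,-0.95,0],"rotation":[0,0,0],"gripper":0},{"delta_pos":[-0.25,-0.95,0],"rotation":[0,0,0],"gripper":0},{"delta_pos":[-0.25,-0.95,0],"rotation":[0,0,0],"gripper":0},{"delta_pos":[-0.25,-0.95,0],"rotation":[0,0,0],"gripper":0},{"delta_pos":[-0.25,-0.95,0],"rotation":[0,0,0],"gripper":0},{"delta_pos":[-0.25,-0.95,0],"rotation":[0,0,0],"gripper":0},{"delta_pos":[-0.25,-0.95,0],"rotation":[0,0,0],"gripper":0}]'
python3 -c "
from h import *
go(loc(0,-.172,.098),YH)"
```

```text
time_s: 2.3
tool_pos: [0.2837, 0.6125, 0.2288]
tcp_rot: [-0.0, -0.056, 0.998, -0.0]
ft_force: [0.1, -0.6, 0.1]
gripper_width: 0.328
grasp_force: 0.0
time_s: 3.3
tool_pos: [0.4238, 0.2437, 0.2291]
tcp_rot: [0.0, -0.053, 0.999, 0.0]
ft_force: [0.8, -0.8, 0.1]
gripper_width: -0.001
grasp_force: 0.0
t 3.3 pos [0.4238 0.2437 0.2291] rot units [ 0.    0.   -0.01] shift now [ -3.66 -13.82   3.27] after rot [ -3.64 -13.83   3.28] F [ 0.8 -0.8  0.1] w -0.001 g 0.0 nose 0.022
```

```bash
python3 -m creep '[{"delta_pos":[-0.26,-1,0],"rotation":[0,0,0],"gripper":0},{"delta_pos":[-0.26,-1,0],"rotation":[0,0,0],"gripper":0},{"delta_pos":[-0.26,-1,0],"rotation":[0,0,0],"gripper":0},{"delta_pos":[-0.26,-1,0],"rotation":[0,0,0],"gripper":0},{"delta_pos":[-0.26,-1,0],"rotation":[0,0,0],"gripper":0},{"delta_pos":[-0.26,-1,0],"rotation":[0,0,0],"gripper":0},{"delta_pos":[-0.26,-1,0],"rotation":[0,0,0],"gripper":0},{"delta_pos":[-0.26,-1,0],"rotation":[0,0,0],"gripper":0},{"delta_pos":[-0.26,-1,0],"rotation":[0,0,0],"gripper":0},{"delta_pos":[-0.26,-1,0],"rotation":[0,0,0],"gripper":0}]' >/dev/null
python3 -m creep '[{"delta_pos":[-0.26,-1,0],"rotation":[0,0,0],"gripper":0},{"delta_pos":[-0.26,-1,0],"rotation":[0,0,0],"gripper":0},{"delta_pos":[-0.26,-1,0],"rotation":[0,0,0],"gripper":0},{"delta_pos":[-0.26,-0.85,0],"rotation":[0,0,0],"gripper":0},{"delta_pos":[0,0,0.8],"rotation":[0,0,0],"gripper":0},{"delta_pos":[0,0,0.8],"rotation":[0,0,0],"gripper":0},{"delta_pos":[0,0,0.8],"rotation":[0,0,0],"gripper":0},{"delta_pos":[0,0,0.4],"rotation":[0,0,0],"gripper":0},{"delta_pos":[0,0,0],"rotation":[0,0,0],"gripper":0}]' >/dev/null
python3 -c "
from h import *
go(loc(0,-.172,.098),YH)
im=ctrl.get_image('side')['img'][40:240,160:360,::-1]
cv2.imwrite('pics/s1.png',cv2.resize(im,None,fx=3,fy=3,interpolation=cv2.INTER_CUBIC))"
```

```text
t 5.2 pos [ 0.6259 -0.2897  0.1148] rot units [ 0.01 -0.02 -0.01] shift now [-0.05 -0.03  0.42] after rot [-0.05 -0.03  0.42] F [ 0.1 -1.2  0.2] w 0.001 g 0.0 nose 0.022
```

View pics/s1.png

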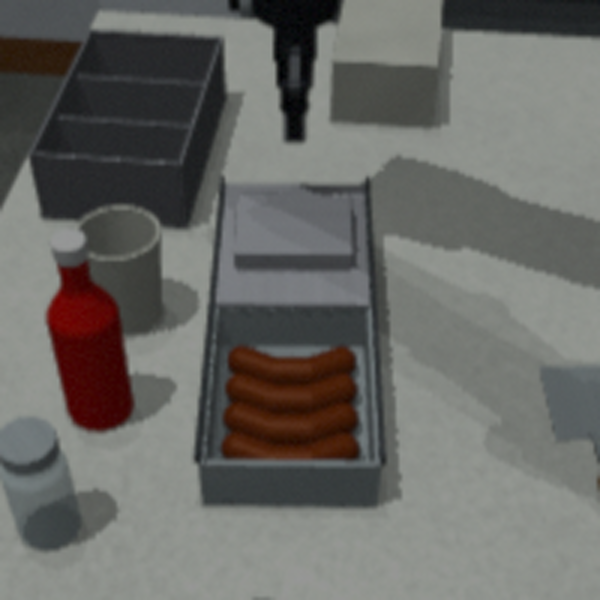

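```bash
python3 -c "
from h import *
p=ctrl.get_image('side');o=ctrl.observe()['tool_pos']
for k in(0,.01,.022,.035):print(k,proj(p,[o[0],o[1],o[2]-k]))"
```

```text
0 [[257.3850132   85.45204898]]
0.01 [[257.37861732  88.46123829]]
0.022 [[257.3710658   92.01423826]]
0.035 [[257.3630332   95.79369613]]
```

```bash
python3 -c "
from h import *
p=ctrl.get_image('side');print(p['img'][78:106,250:266:2].mean(2).astype(int))"
python3 -m creep '[{"delta_pos":[0,0,0.2],"rotation":[0,0,0],"gripper":0},{"delta_pos":[0,0,0.2],"rotation":[0,0,0],"gripper":0},{"delta_pos":[0,0,0],"rotation":[0,0,0],"gripper":0}]'
```

```text
[[141 144  68  13  11  48 140 145]
 [142 143  71  10   7  49 140 145]
 [143 142  70  12   5  48 141 144]
 [143 143  70  15   8  49 140 143]
 [142 141  71  12  10  49 141 145]
 [142 143  69  19   8  48 141 145]
 [143 144  74  15  12  49 139 144]
 [143 143  88  48  46  67 139 143]
 [143 142 119 104 105 109 141 143]
 [142 141 140 139 141 141 143 143]
 [142 141 142 145 144 144 144 143]
 [142 140 142 143 142 143 143 144]
 [142 141 143 142 144 144 143 144]
 [143 140 142 141 143 144 144 143]
 [142 142 143 141 141 144 142 142]
 [140 142 142 142 142 141 142 141]
 [142 142 143 143 142 142 141 142]
 [142 143 143 143 143 141 142 142]
 [143 144 143 141 141 143 143 143]
 [143 145 144 141 141 141 142 142]
 [143 145 144 142 142 144 142 141]
 [143 143 143 142 140 143 141 140]
 [137 135 136 134 134 129 131 134]
 [121 122 121 120 117 104  97 108]
 [110 109 107 107 102  97  70  65]
 [102 102 104 104  99  99  82  61]
 [ 95  98 100 100 101 100  97  79]
 [101 100 101 101 101 100 101  99]]
time_s: 5.65
tool_pos: [0.6265, -0.2899, 0.0999]
tcp_rot: [-0.001, -0.053, 0.999, 0.0]
ft_force: [-0.2, 0.2, -0.2]
gripper_width: -0.001
grasp_force: 0.0
```

```bash
python3 -m creep '[{"delta_pos":[0,0,0.15],"rotation":[0,0,0],"gripper":0},{"delta_pos":[0,0,0.15],"rotation":[0,0,0],"gripper":0},{"delta_pos":[0,0,0],"rotation":[0,0,0],"gripper":0}]'
python3 -c "
from h import *
p=ctrl.get_image('side');print(p['img'][84:100,250:266:2].mean(2).astype(int))"
```

```text
time_s: 5.95
tool_pos: [0.6264, -0.29, 0.0878]
tcp_rot: [-0.001, -0.053, 0.999, 0.0]
ft_force: [-0.8, -0.0, -0.8]
gripper_width: 0.001
grasp_force: 0.0
[[143 135  22  11  11   4  81 144]
 [143 138  38  10  11  15 104 142]
 [143 140  64  10  17  27 125 143]
 [143 142  83  17  16  36 139 144]
 [143 141  86  17  11  34 139 145]
 [143 141  92  19  10  37 139 145]
 [143 140 100  16   9  37 139 144]
 [143 141 101  16  10  36 139 144]
 [142 142 101  18   7  35 138 142]
 [142 141 100  15   7  37 138 141]
 [141 143 105  41  35  57 137 142]
 [144 143 122  91  89 105 141 143]
 [143 145 141 129 127 137 143 143]
 [143 145 144 140 139 142 143 141]
 [144 145 144 141 142 144 143 141]
 [144 143 142 143 139 144 142 141]]
```

```bash
python3 -m creep '[{"delta_pos":[0,0.3,0],"rotation":[0,0,0],"gripper":0},{"delta_pos":[0,0.3,0],"rotation":[0,0,0],"gripper":0},{"delta_pos":[0,0.3,0],"rotation":[0,0,0],"gripper":0},{"delta_pos":[0,0.3,0],"rotation":[0,0,0],"gripper":0}]'
python3 -c "
from h import *
p=ctrl.get_image('side');cv2.imwrite('pics/s2.png',cv2.resize(p['img'][60:180,200:320,::-1],None,fx=5,fy=5,interpolation=cv2.INTER_CUBIC))"
```

```text
time_s: 6.4
tool_pos: [0.6219, -0.2408, 0.089]
tcp_rot: [0.0, -0.053, 0.999, 0.0]
ft_force: [1.1, 1.0, -0.8]
gripper_width: -0.0
grasp_force: 0.0
```

View pics/s2.png

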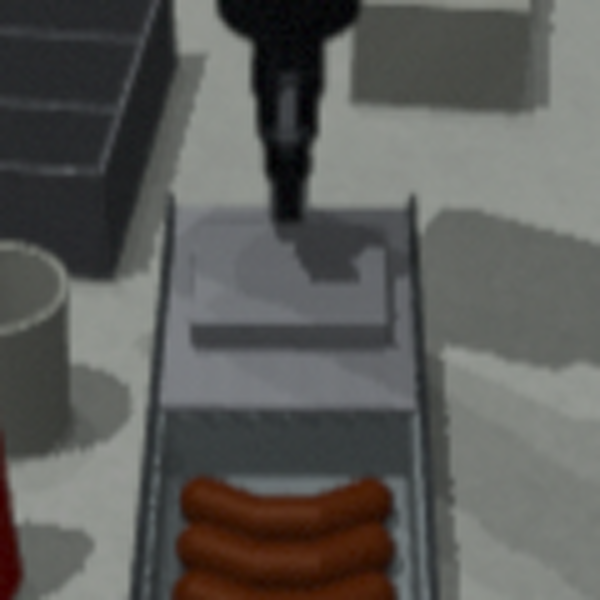

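```bash
python3 -c "
from h import *
p=ctrl.get_image('side');o=ctrl.observe()['tool_pos'];print(o)
for k in(0,.01,.022,.035):print(k,proj(p,[o[0],o[1],o[2]-k]))
for s in(0,.005,.01,.02):
  print(s,[proj(p,loc(0,-.0925+s+d,z))[0].round(1) for d,z in((-.0915,.061),(-.046,.083),(.046,.083),(.046,.061),(.0915,.061))])
t=ctrl.get_image('top');
pm=[(t,ctrl.cut_out(t,'cover')[0]['pixels'].astype(float))] 
print(fit(pm,(.617,-.207,.1),[(0,0,.139,.183,.059,.061),(0,0,.11,.092,.061,.083)]))
cv2.imwrite('pics/t2.png',cv2.resize(t['img'][130:260,330:450,::-1],None,fx=4.5,fy=4.5,interpolation=cv2.INTER_CUBIC))"
```

```text
[ 0.62217385 -0.23970783  0.08891121]
0 [[257.06015391 104.40574718]]
0.01 [[257.05610883 107.30667286]]
0.022 [[257.05133375 110.73123966]]
0.035 [[257.04625553 114.37336007]]
0 [array([257.2,  99.7]), array([257. , 102.5]), array([256.6, 122.4]), array([256.6, 128.7]), array([256.4, 139.5])]
0.005 [array([257.2, 100.7]), array([257. , 103.5]), array([256.6, 123.6]), array([256.6, 129.9]), array([256.4, 140.8])]
0.01 [array([257.1, 101.6]), array([257. , 104.5]), array([256.5, 124.7]), array([256.5, 131. ]), array([256.3, 142. ])]
0.02 [array([257.1, 103.6]), array([256.9, 106.6]), array([256.5, 127.1]), array([256.5, 133.4]), array([256.3, 144.5])]
(array([ 0.6176, -0.2073,  0.1059]), np.float64(-0.826))
```

View pics/t2.png

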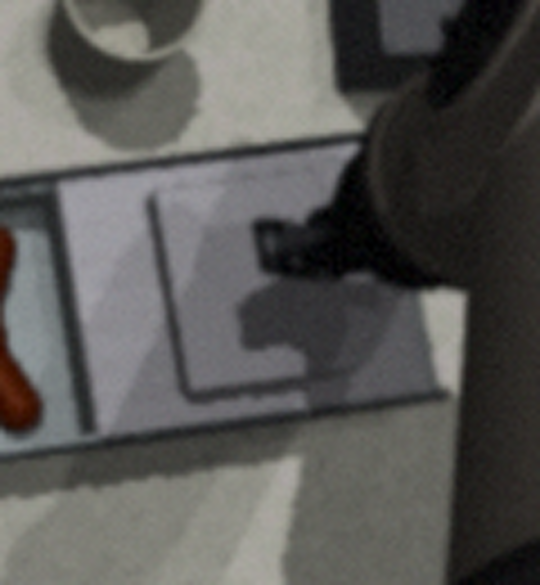

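```bash
python3 -c "
from h import *
p=ctrl.get_image('side');t=ctrl.get_image('top');o=ctrl.observe()['tool_pos'];print(o)
for k in(-.05,0,.022):print(k,proj(t,[o[0],o[1],o[2]-k]), proj(p,[o[0],o[1],o[2]-k]))
for z in(.083,.1,.12,.14): print(z,onplane(t,(184,388),z),onplane(p,(104,257),z))
print([proj(t,loc(0,-.0875+d,.083))[0] for d in (-.046,.046)])
cv2.imwrite('pics/x.png',np.hstack([cv2.resize(t['img'][150:230,360:440,::-1],(600,600),interpolation=cv2.INTER_NEAREST)]))
"
```

```text
[ 0.62180696 -0.24312149  0.08897446]
-0.05 [[408.93348301 185.09832474]] [[257.36080267  88.51201691]]
0 [[401.70416843 189.18340722]] [[257.32920752 103.69023919]]
0.022 [[398.74524089 190.85198804]] [[257.31604431 110.01436049]]
0.083 [ 0.63617341 -0.21276906  0.083     ] [ 0.62356886 -0.24986138  0.083     ]
0.1 [ 0.63290543 -0.20740356  0.1       ] [ 0.620722   -0.22616267  0.1       ]
0.12 [ 0.62906073 -0.2010912   0.12      ] [ 0.61737275 -0.19828184  0.12      ]
0.14 [ 0.62521604 -0.19477884  0.14      ] [ 0.6140235  -0.17040101  0.14      ]
[array([404.51651325, 188.69264845]), array([367.16618722, 193.74073091])]
```

```bash
python3 -c "
import cv2;im=cv2.imread('pics/x.png',0)[3::8,3::8];print(im.shape)
im=cv2.resize(cv2.imread('pics/x.png',0),(80,80),interpolation=cv2.INTER_AREA)
print(im[26:46:2,4:60:2])"
```

```text
(75, 75)
[[ 74 139 139 131 131 142 143 137 123 124 120 121 123 116 121 121 118 119
   95  52  26   2   6   7   0  19  38  30]
 [ 66 128 126 135 133 132 134 130 124 122 120 117  95  65  78  91  92 102
   35  11   4   9   0   0   5  13  28  28]
 [ 64 114 132 127 133 131 125 119 116 110 109 100  34  22  15  25  36  42
   22  16   8  10   3  10   5   0  18  25]
 [ 67 102 132 130 130 129 113 108 109 107 111 100  38  35  35  31  30  29
   29  20  14   8   8   3   5  10   3  20]
 [ 81  94 127 130 133 125 106 110 108 106 109 105  57  48  41  32  31  30
   14  11   7   4   3   0   7   1   6  13]
 [ 90  72 131 133 131 122 108 106 105 110 110 109  63  33  28  11  18  16
    7  11   8   6   6   3  12   8   1   9]
 [ 99  62 127 134 132 124 110 108 110 107 109 107  75  18  20  10  33  15
    6   3   5   1  10   3   4   1   6  10]
 [115  60 118 135 128 112 107 107 110 110 108 105 100  58  33  15  15  16
    9  14  10   8  22  36  42  23   1   4]
 [121  61 109 132 127 112 109 109 109 107 107 108 112  98  70  43  43  38
   38  33  32  37  55  68  68  50  32  18]
 [131  71 106 134 120 109 108 110 110 109 109 106  87  65  53  53  52  48
   49  51  51  43  53  49  53  52  60  52]]
```

```bash
python3 -m creep '[{"delta_pos":[0,-0.7,0],"rotation":[0,0,0],"gripper":0},{"delta_pos":[0,-0.7,0],"rotation":[0,0,0],"gripper":0},{"delta_pos":[0,0,0.1],"rotation":[0,0,0],"gripper":0},{"delta_pos":[0,0,0.1],"rotation":[0,0,0],"gripper":0},{"delta_pos":[0,0,0],"rotation":[0,0,0],"gripper":0}]'
python3 -c "
from h import *
p=ctrl.get_image('side');o=ctrl.observe()['tool_pos']
print(proj(p,o),proj(p,o-[0,0,.022]))
cv2.imwrite('pics/s3.png',cv2.resize(p['img'][40:140,200:320,::-1],None,fx=6,fy=6,interpolation=cv2.INTER_NEAREST))"
```

```text
time_s: 7.2
tool_pos: [0.6273, -0.2976, 0.0799]
tcp_rot: [-0.001, -0.053, 0.999, 0.0]
ft_force: [-0.2, 0.7, -0.2]
gripper_width: -0.0
grasp_force: 0.0
[[257.57586063  95.24893978]] [[257.5593702  101.45701666]]
```

View pics/s3.png

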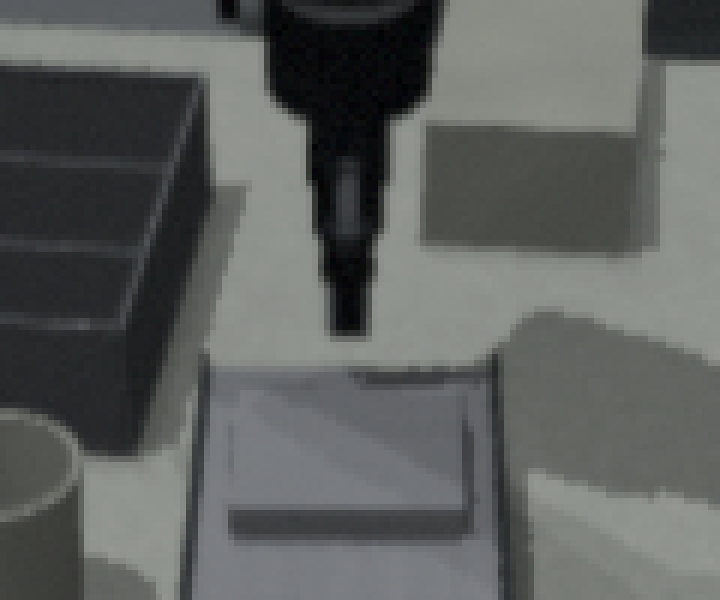

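```bash
python3 -m creep '[{"delta_pos":[0,0.3,0],"rotation":[0,0,0],"gripper":0},{"delta_pos":[0,0,0.08],"rotation":[0,0,0],"gripper":0},{"delta_pos":[0,0,0.08],"rotation":[0,0,0],"gripper":0},{"delta_pos":[0,0,0],"rotation":[0,0,0],"gripper":0}]'
python3 -m creep '[{"delta_pos":[0,0.3,0],"rotation":[0,0,0],"gripper":0},{"delta_pos":[0,0.3,0],"rotation":[0,0,0],"gripper":0},{"delta_pos":[0,0.3,0],"rotation":[0,0,0],"gripper":0},{"delta_pos":[0,0,0],"rotation":[0,0,0],"gripper":0}]'
```

```text
time_s: 7.65
tool_pos: [0.6263, -0.2859, 0.074]
tcp_rot: [-0.0, -0.053, 0.999, 0.0]
ft_force: [0.6, 0.9, -0.0]
gripper_width: 0.002
grasp_force: 0.0
time_s: 8.05
tool_pos: [0.6229, -0.2478, 0.0744]
tcp_rot: [-0.0, -0.054, 0.999, 0.001]
ft_force: [-0.7, 0.3, 0.1]
gripper_width: -0.003
grasp_force: 0.0
```

```bash
cat >> h.py <<'E'
def cov():
    C=[(0,0,.139,.183,.059,.061),(0,0,.11,.092,.061,.083)]
    for n in('top','side'):
        p=ctrl.get_image(n);d=ctrl.cut_out(p,'cover')
        if d:
            r,f=fit([(p,d[0]['pixels'].astype(float))],loc(0,-.085,0)[:2]+[.1],C);e=r[:2]-V[:2]
            print(n,d[0]['conf'],r,f,'s',-np.sin(V[2])*e[0]+np.cos(V[2])*e[1]+.0925)
E
python3 -c "
from h import *
cov()
p=ctrl.get_image('side');o=ctrl.observe()['tool_pos'];print(o)
print(proj(p,o));cv2.imwrite('pics/s4.png',cv2.resize(p['img'][40:160,200:320,::-1],None,fx=5,fy=5,interpolation=cv2.INTER_NEAREST))"
```

```text
top 0.57 [ 0.6167 -0.1952  0.1062] -0.887 s 0.016464964218962583
side 0.85 [ 0.6152 -0.1907  0.1224] -0.97 s 0.0211004309738297
[ 0.6226753  -0.25087844  0.07451014]
[[257.34248548 106.25455766]]
```

View pics/s4.png

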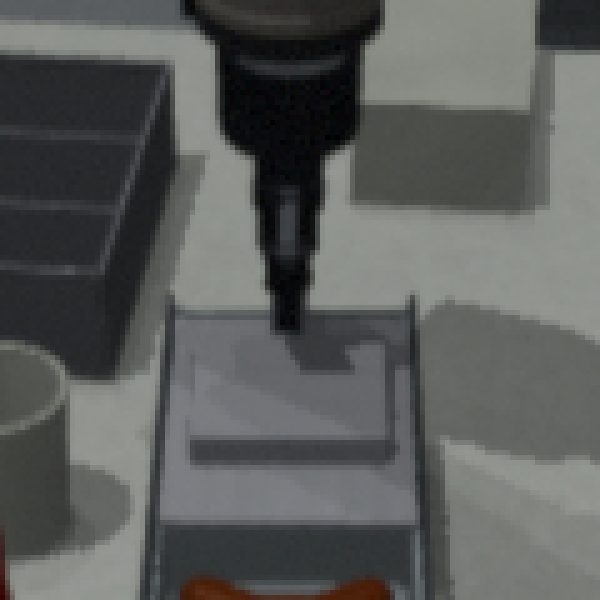

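```bash
python3 -m creep '[{"delta_pos":[0,0.4,0],"rotation":[0,0,0],"gripper":0},{"delta_pos":[0,0.4,0],"rotation":[0,0,0],"gripper":0},{"delta_pos":[0,0.4,0],"rotation":[0,0,0],"gripper":0},{"delta_pos":[0,0.4,0],"rotation":[0,0,0],"gripper":0},{"delta_pos":[0,0.4,0],"rotation":[0,0,0],"gripper":0},{"delta_pos":[0,0.4,0],"rotation":[0,0,0],"gripper":0},{"delta_pos":[0,0.4,0],"rotation":[0,0,0],"gripper":0},{"delta_pos":[0,0.4,0],"rotation":[0,0,0],"gripper":0},{"delta_pos":[0,0.4,0],"rotation":[0,0,0],"gripper":0},{"delta_pos":[0,0.2,0],"rotation":[0,0,0],"gripper":0}]'
python3 -m creep '[{"delta_pos":[0,0.1,0],"rotation":[0,0,0],"gripper":0},{"delta_pos":[0,0.1,0],"rotation":[0,0,0],"gripper":0},{"delta_pos":[0,0,0],"rotation":[0,0,0],"gripper":0}]'
```

```text
time_s: 9.3
tool_pos: [0.6064, -0.097, 0.0743]
tcp_rot: [-0.0, -0.054, 0.999, 0.0]
ft_force: [-1.2, -2.7, -1.2]
gripper_width: -0.001
grasp_force: 1.5
time_s: 9.6
tool_pos: [0.6058, -0.091, 0.0744]
tcp_rot: [0.0, -0.053, 0.999, 0.0]
ft_force: [-0.9, 0.6, -0.0]
gripper_width: -0.001
grasp_force: 0.0
```

```bash
python3 -c "
from h import *
cov();go(loc(0,.04,.074),YH)"
```

```text
top 0.89 [ 0.6178 -0.0148 -1.479 ] -0.705 s 0.19569532446819582
side 0.84 [ 0.5981 -0.0354  0.1064] -0.962 s 0.17733881329536333
t 9.8 pos [ 0.6058 -0.0917  0.0745] rot units [ 0.    0.   -0.02] shift now [-0.02  0.3   0.01] after rot [-0.02  0.3   0.01] F [-0.2  0.2  0.3] w 0.001 g 0.0 nose 0.022
```

```bash
python3 -m creep '[{"delta_pos":[0,0.1,0],"rotation":[0,0,0],"gripper":0},{"delta_pos":[0,0.1,0],"rotation":[0,0,0],"gripper":0}]'
python3 -m creep '[{"delta_pos":[0,0.08,0],"rotation":[0,0,0],"gripper":0}]'
```

```text
time_s: 10.0
tool_pos: [0.6049, -0.0838, 0.0745]
tcp_rot: [0.0, -0.053, 0.999, -0.0]
ft_force: [0.2, -3.4, 1.3]
gripper_width: 0.002
grasp_force: 1.4
time_s: 10.1
tool_pos: [0.6045, -0.0801, 0.0744]
tcp_rot: [0.0, -0.053, 0.999, -0.0]
ft_force: [0.5, -1.7, 0.9]
gripper_width: -0.002
grasp_force: 1.4
```

```bash
python3 -m creep '[{"delta_pos":[0,0.06,0],"rotation":[0,0,0],"gripper":0}]'
python3 -m creep '[{"delta_pos":[0,0.05,0],"rotation":[0,0,0],"gripper":0}]'|grep ft
python3 -m creep '[{"delta_pos":[0,0.05,0],"rotation":[0,0,0],"gripper":0}]'
```

```text
time_s: 10.2
tool_pos: [0.6044, -0.0793, 0.0745]
tcp_rot: [0.0, -0.053, 0.999, -0.001]
ft_force: [3.6, -17.5, -5.2]
gripper_width: -0.002
grasp_force: 8.8
ft_force: [4.0, -26.1, -8.1]
time_s: 10.4
tool_pos: [0.6043, -0.0789, 0.0746]
tcp_rot: [0.001, -0.051, 0.999, -0.003]
ft_force: [8.0, -33.5, -10.0]
gripper_width: -0.001
grasp_force: 17.2
```

```bash
python3 -m creep '[{"delta_pos":[0,-0.3,0],"rotation":[0,0,0],"gripper":0},{"delta_pos":[0,0,-0.8],"rotation":[0,0,0],"gripper":0},{"delta_pos":[0,0,-0.8],"rotation":[0,0,0],"gripper":0},{"delta_pos":[0,0,-0.6],"rotation":[0,0,0],"gripper":0.2},{"delta_pos":[0,0,0],"rotation":[0,0,0],"gripper":1}]'
python3 -c "
from h import *
go([.5495,.241,.10],np.pi/2+.05)"
```

```text
time_s: 10.9
tool_pos: [0.6068, -0.0855, 0.1657]
tcp_rot: [0.002, -0.053, 0.999, 0.0]
ft_force: [1.2, -0.7, -0.3]
gripper_width: 0.328
grasp_force: 0.0
t 10.9 pos [ 0.6068 -0.0855  0.1657] rot units [0.   0.03 0.38] shift now [0.56 8.27 1.64] after rot [1.02 8.22 1.64] F [ 1.2 -0.7 -0.3] w 0.328 g 0.0 nose 0.022
```

```bash
python3 -m creep '[{"delta_pos":[0,0,0],"rotation":[0,0.03,0.38],"gripper":1},{"delta_pos":[0.11,0.91,0],"rotation":[0,0,0],"gripper":1},{"delta_pos":[0.11,0.91,0],"rotation":[0,0,0],"gripper":1},{"delta_pos":[0.11,0.91,0],"rotation":[0,0,0],"gripper":1},{"delta_pos":[0.11,0.91,0],"rotation":[0,0,0],"gripper":1},{"delta_pos":[0.11,0.91,0],"rotation":[0,0,0],"gripper":1},{"delta_pos":[0.11,0.91,0.2],"rotation":[0,0,0],"gripper":1},{"delta_pos":[0.11,0.91,0.4],"rotation":[0,0,0],"gripper":1},{"delta_pos":[0.11,0.91,0.5],"rotation":[0,0,0],"gripper":1},{"delta_pos":[0.11,0.91,0.5],"rotation":[0,0,0],"gripper":1}]'
python3 -m creep '[{"delta_pos":[0,0,0],"rotation":[0,0,0],"gripper":1}]'>/dev/null
python3 -c "
from h import *
go([.5495,.241,.03],np.pi/2+.05)
p=ctrl.get_image('side');o=ctrl.observe()['tool_pos']
for dz in(0,.022):print(proj(p,[[o[0],o[1]+d,o[2]-dz] for d in(-.05,.05)]))
t=ctrl.get_image('top')
a=cv2.resize(p['img'][190:320,200:360,::-1],None,fx=3.2,fy=3.2,interpolation=cv2.INTER_CUBIC);b=cv2.resize(t['img'][190:320,120:210,::-1],None,fx=3.2,fy=3.2,interpolation=cv2.INTER_CUBIC)
cv2.imwrite('pics/a1.png',np.hstack([a,b]))"
```

```text
time_s: 11.9
tool_pos: [0.5482, 0.2413, 0.0974]
tcp_rot: [-0.003, -0.025, 1.0, 0.0]
ft_force: [0.6, 0.4, 0.5]
gripper_width: 1.001
grasp_force: 0.0
t 12.0 pos [0.5457 0.245  0.0952] rot units [-0.   -0.06  0.04] shift now [-0.11 -0.1   1.63] after rot [-0.09 -0.1   1.63] F [ 0.2 -0.5  0.2] w 0.998 g 0.0 nose 0.022
[[268.2452741  229.33036578]
 [262.90866425 273.43486098]]
[[267.98002155 235.31433173]
 [262.75033928 278.89688175]]
```

View pics/a1.png

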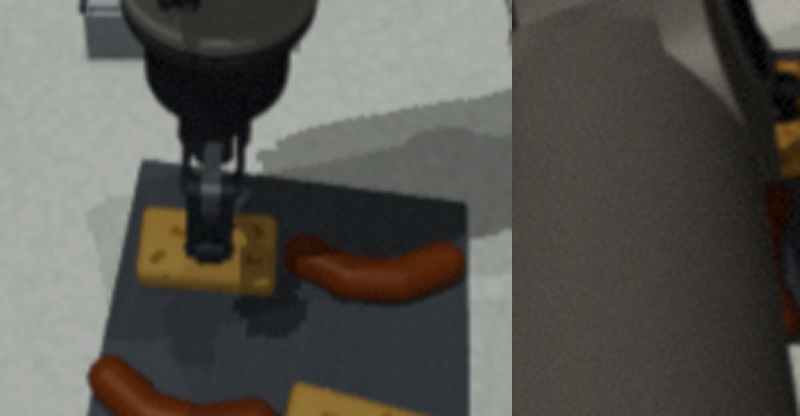

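```bash
python3 -m creep '[{"delta_pos":[-0.1,-0.08,0.4],"rotation":[0,-0.06,0.03],"gripper":0.85},{"delta_pos":[0,0,0.4],"rotation":[0,0,0],"gripper":0.85},{"delta_pos":[0,0,0.4],"rotation":[0,0,0],"gripper":0.85},{"delta_pos":[0,0,0.3],"rotation":[0,0,0],"gripper":0.85},{"delta_pos":[0,0,0],"rotation":[0,0,0],"gripper":0.85}]'
python3 -m creep '[{"delta_pos":[0,0,0.1],"rotation":[0,0,0],"gripper":0.85},{"delta_pos":[0,0,0.1],"rotation":[0,0,0],"gripper":0.85},{"delta_pos":[0,0,0],"rotation":[0,0,0],"gripper":0.85}]'
python3 -c "
from h import *
p=ctrl.get_image('side');o=ctrl.observe()['tool_pos']
print(proj(p,[[o[0],o[1]+d,o[2]] for d in(-.045,.045)]))
a=cv2.resize(p['img'][220:310,210:310,::-1],None,fx=5,fy=5,interpolation=cv2.INTER_CUBIC)
cv2.imwrite('pics/a2.png',a)"
```

```text
time_s: 12.6
tool_pos: [0.5525, 0.2357, 0.0366]
tcp_rot: [0.001, -0.022, 1.0, -0.001]
ft_force: [0.2, 0.4, 0.0]
gripper_width: 0.854
grasp_force: 0.0
time_s: 12.9
tool_pos: [0.5534, 0.2365, 0.0304]
tcp_rot: [0.002, -0.022, 1.0, 0.0]
ft_force: [0.0, 0.2, -0.7]
gripper_width: 0.853
grasp_force: 0.0
[[264.54171195 245.89023664]
 [259.82424283 283.74094726]]
```

View pics/a2.png

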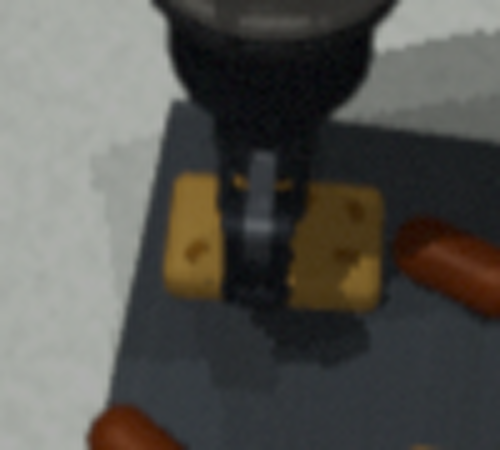

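```bash
python3 -m creep '[{"delta_pos":[0.1,0.1,0.1],"rotation":[0,0,0],"gripper":0.85},{"delta_pos":[0,0,0.1],"rotation":[0,0,0],"gripper":0.85},{"delta_pos":[0,0,0.1],"rotation":[0,0,0],"gripper":0.85},{"delta_pos":[0,0,0],"rotation":[0,0,0],"gripper":0.85}]'
python3 -m creep '[{"delta_pos":[0,0,0.08],"rotation":[0,0,0],"gripper":0.85},{"delta_pos":[0,0,0],"rotation":[0,0,0],"gripper":0.85}]'
```

```text
time_s: 13.35
tool_pos: [0.549, 0.2401, 0.0179]
tcp_rot: [0.002, -0.022, 1.0, -0.0]
ft_force: [-0.3, -0.6, -0.1]
gripper_width: 0.853
grasp_force: 0.0
time_s: 13.55
tool_pos: [0.5493, 0.2401, 0.015]
tcp_rot: [0.002, -0.022, 1.0, -0.0]
ft_force: [-0.4, 0.7, -0.2]
gripper_width: 0.847
grasp_force: 0.0
```

```bash
python3 -m creep '[{"delta_pos":[0,0,0],"rotation":[0,0,0],"gripper":0},{"delta_pos":[0,0,0],"rotation":[0,0,0],"gripper":0},{"delta_pos":[0,0,0],"rotation":[0,0,0],"gripper":0},{"delta_pos":[0,0,0],"rotation":[0,0,0],"gripper":0},{"delta_pos":[0,0,0],"rotation":[0,0,0],"gripper":0}]' 35
```

```text
time_s: 14.05
tool_pos: [0.5495, 0.2402, 0.0156]
tcp_rot: [0.002, -0.022, 1.0, 0.0]
ft_force: [-1.2, -0.5, 4.9]
gripper_width: 0.596
grasp_force: 37.3
```

```bash
python3 -m creep '[{"delta_pos":[0,0,-0.5],"rotation":[0,0,0],"gripper":0},{"delta_pos":[0,0,-0.9],"rotation":[0,0,0],"gripper":0},{"delta_pos":[0,0,-0.9],"rotation":[0,0,0],"gripper":0},{"delta_pos":[0,0,-0.9],"rotation":[0,0,0],"gripper":0},{"delta_pos":[0,0,0],"rotation":[0,0,0],"gripper":0}]'
python3 -c "
from h import *
go(loc(0,-.1315,.08),YH)"
```

```text
time_s: 14.55
tool_pos: [0.551, 0.2411, 0.1478]
tcp_rot: [0.005, -0.022, 1.0, 0.002]
ft_force: [0.6, 0.1, -1.3]
gripper_width: 0.596
grasp_force: 37.2
t 14.55 pos [0.551  0.2411 0.1478] rot units [ 0.02  0.07 -0.42] shift now [ -1.25 -12.36   1.67] after rot [ -0.48 -12.41   1.7 ] F [ 0.6  0.1 -1.3] w 0.596 g 37.17434763908386 nose 0.022
```

```bash
python3 -m creep '[{"delta_pos":[0,0,0],"rotation":[0.02,0.07,-0.42],"gripper":0},{"delta_pos":[-0.04,-0.95,0],"rotation":[0,0,0],"gripper":0},{"delta_pos":[-0.04,-0.95,0],"rotation":[0,0,0],"gripper":0},{"delta_pos":[-0.04,-0.95,0],"rotation":[0,0,0],"gripper":0},{"delta_pos":[-0.04,-0.95,0],"rotation":[0,0,0],"gripper":0},{"delta_pos":[-0.04,-0.95,0],"rotation":[0,0,0],"gripper":0},{"delta_pos":[-0.04,-0.95,0],"rotation":[0,0,0],"gripper":0},{"delta_pos":[-0.04,-0.95,0],"rotation":[0,0,0],"gripper":0},{"delta_pos":[-0.04,-0.95,0],"rotation":[0,0,0],"gripper":0},{"delta_pos":[-0.04,-0.95,0],"rotation":[0,0,0],"gripper":0}]' >/dev/null
python3 -m creep '[{"delta_pos":[-0.04,-0.95,0],"rotation":[0,0,0],"gripper":0},{"delta_pos":[-0.04,-0.95,0],"rotation":[0,0,0],"gripper":0},{"delta_pos":[-0.04,-0.95,0],"rotation":[0,0,0],"gripper":0},{"delta_pos":[-0.04,-0.95,0],"rotation":[0,0,0],"gripper":0},{"delta_pos":[0,0,0],"rotation":[0,0,0],"gripper":0}]' >/dev/null
python3 -c "
from h import *
go(loc(0,-.1315,.08),YH)"
```

```text
t 16.05 pos [ 0.6215 -0.255   0.1442] rot units [-0.04 -0.05 -0.04] shift now [-0.08  0.12  1.6 ] after rot [-0.07  0.11  1.6 ] F [-0.4  0.  -0.8] w 0.596 g 37.1654212474823 nose 0.022
```

```bash
python3 -m creep '[{"delta_pos":[-0.08,0.12,0.5],"rotation":[-0.04,-0.05,-0.04],"gripper":0},{"delta_pos":[0,0,0.6],"rotation":[0,0,0],"gripper":0},{"delta_pos":[0,0,0.5],"rotation":[0,0,0],"gripper":0},{"delta_pos":[0,0,0],"rotation":[0,0,0],"gripper":0}]'>/dev/null
python3 -c "
from h import *
go(loc(0,-.1315,.0115),YH)"
```

```text
t 16.45 pos [ 0.6234 -0.2425  0.0775] rot units [ 0.03 -0.02  0.04] shift now [ 0.01 -0.2   1.65] after rot [ 0.01 -0.19  1.65] F [-0.5  0.3 -1.1] w 0.594 g 37.12094843387604 nose 0.022
```

```bash
python3 -m creep '[{"delta_pos":[0,-0.15,0.2],"rotation":[0,0,0],"gripper":0},{"delta_pos":[0,0,0],"rotation":[0,0,0],"gripper":0},{"delta_pos":[0,0,0],"rotation":[0,0,0],"gripper":0}]'>/dev/null
python3 -c "
from h import *
go(loc(0,-.1315,.0115),YH);ctrl.get_image('top');go(loc(0,-.1315,.0115),YH)"
```

```text
t 16.75 pos [ 0.6261 -0.2499  0.0733] rot units [0.02 0.01 0.03] shift now [ 0.06 -0.    1.54] after rot [ 0.06 -0.    1.54] F [ 0.1 -0.6 -0.8] w 0.596 g 37.15350866317749 nose 0.022
t 16.8 pos [ 0.6262 -0.2497  0.0734] rot units [0.02 0.02 0.04] shift now [ 0.07 -0.01  1.55] after rot [ 0.06 -0.01  1.55] F [-0.4 -0.6 -1.1] w 0.6 g 37.15358018875122 nose 0.022
```

```bash
python3 -m creep '[{"delta_pos":[0.05,0,0.4],"rotation":[0.02,0,0.03],"gripper":0},{"delta_pos":[0,0,0.4],"rotation":[0,0,0],"gripper":0},{"delta_pos":[0,0,0.4],"rotation":[0,0,0],"gripper":0},{"delta_pos":[0,0,0],"rotation":[0,0,0],"gripper":0},{"delta_pos":[0,0,0],"rotation":[0,0,0],"gripper":0}]'
python3 -m creep '[{"delta_pos":[0,0,0.1],"rotation":[0,0,0],"gripper":0},{"delta_pos":[0,0,0.1],"rotation":[0,0,0],"gripper":0},{"delta_pos":[0,0,0],"rotation":[0,0,0],"gripper":0},{"delta_pos":[0,0,0],"rotation":[0,0,0],"gripper":0}]'
```

```text
time_s: 17.3
tool_pos: [0.6237, -0.2497, 0.0243]
tcp_rot: [0.0, -0.055, 0.999, 0.0]
ft_force: [0.1, 0.0, -0.4]
gripper_width: 0.6
grasp_force: 37.1
time_s: 17.7
tool_pos: [0.624, -0.2496, 0.0168]
tcp_rot: [0.001, -0.055, 0.999, -0.0]
ft_force: [-0.7, -0.6, -0.8]
gripper_width: 0.598
grasp_force: 37.1
```

```bash
python3 -m creep '[{"delta_pos":[0,0,0.08],"rotation":[0,0,0],"gripper":0},{"delta_pos":[0,0,0],"rotation":[0,0,0],"gripper":0},{"delta_pos":[0,0,0],"rotation":[0,0,0],"gripper":0}]'
python3 -m creep '[{"delta_pos":[0,0,0.06],"rotation":[0,0,0],"gripper":0},{"delta_pos":[0,0,0],"rotation":[0,0,0],"gripper":0},{"delta_pos":[0,0,0],"rotation":[0,0,0],"gripper":0}]'
```

```text
time_s: 18.0
tool_pos: [0.6239, -0.2497, 0.0134]
tcp_rot: [0.001, -0.055, 0.999, 0.0]
ft_force: [-0.8, -0.4, -0.8]
gripper_width: 0.6
grasp_force: 37.1
time_s: 18.3
tool_pos: [0.6239, -0.2496, 0.011]
tcp_rot: [0.001, -0.055, 0.999, 0.0]
ft_force: [-0.2, -1.0, -1.1]
gripper_width: 0.602
grasp_force: 37.1
```

```bash
python3 -m creep '[{"delta_pos":[0,0,0.05],"rotation":[0,0,0],"gripper":0},{"delta_pos":[0,0,0],"rotation":[0,0,0],"gripper":0}]'
python3 -m creep '[{"delta_pos":[0,0,0],"rotation":[0,0,0],"gripper":0.71},{"delta_pos":[0,0,0],"rotation":[0,0,0],"gripper":0.71},{"delta_pos":[0,0,-0.3],"rotation":[0,0,0],"gripper":0.71},{"delta_pos":[0,0,-0.8],"rotation":[0,0,0],"gripper":0.71},{"delta_pos":[0,0,-0.9],"rotation":[0,0,0],"gripper":0.71},{"delta_pos":[0,0,-0.9],"rotation":[0,0,0],"gripper":0.71},{"delta_pos":[0,0,-0.6],"rotation":[0,0,0],"gripper":0.71},{"delta_pos":[0,0,0],"rotation":[0,0,0],"gripper":0.71}]'
python3 -c "
from h import *
go([.4485,.357,.08],np.pi/2-.13)"
```

```text
time_s: 18.5
tool_pos: [0.6241, -0.2497, 0.0096]
tcp_rot: [0.001, -0.055, 0.999, 0.0]
ft_force: [-2.1, 1.6, 8.2]
gripper_width: 0.598
grasp_force: 38.3
time_s: 19.3
tool_pos: [0.6254, -0.2506, 0.1538]
tcp_rot: [0.004, -0.054, 0.999, -0.001]
ft_force: [0.2, 0.4, 0.2]
gripper_width: 0.708
grasp_force: 0.0
t 19.3 pos [ 0.6254 -0.2506  0.1538] rot units [-0.01  0.05  1.59] shift now [ 2.76 15.58  1.79] after rot [ 6.35 14.49  1.84] F [0.2 0.4 0.2] w 0.708 g 0.0 nose 0.022
```

```bash
python3 -m creep '[{"delta_pos":[0,0,0],"rotation":[0,0.05,0.8],"gripper":0.85},{"delta_pos":[0,0,0],"rotation":[0,0,0.79],"gripper":0.85},{"delta_pos":[0.4,0.9,0],"rotation":[0,0,0],"gripper":0.85},{"delta_pos":[0.4,0.9,0],"rotation":[0,0,0],"gripper":0.85},{"delta_pos":[0.4,0.9,0],"rotation":[0,0,0],"gripper":0.85},{"delta_pos":[0.4,0.9,0],"rotation":[0,0,0],"gripper":0.85},{"delta_pos":[0.4,0.9,0],"rotation":[0,0,0],"gripper":0.85},{"delta_pos":[0.4,0.9,0],"rotation":[0,0,0],"gripper":0.85},{"delta_pos":[0.4,0.9,0],"rotation":[0,0,0],"gripper":0.85},{"delta_pos":[0.4,0.9,0],"rotation":[0,0,0],"gripper":0.85}]' >/dev/null
python3 -m creep '[{"delta_pos":[0.4,0.9,0],"rotation":[0,0,0],"gripper":0.85},{"delta_pos":[0.4,0.9,0],"rotation":[0,0,0],"gripper":0.85},{"delta_pos":[0.4,0.9,0],"rotation":[0,0,0],"gripper":0.85},{"delta_pos":[0.4,0.9,0],"rotation":[0,0,0],"gripper":0.85},{"delta_pos":[0.4,0.9,0],"rotation":[0,0,0],"gripper":0.85},{"delta_pos":[0.4,0.9,0],"rotation":[0,0,0],"gripper":0.85},{"delta_pos":[0.4,0.9,0],"rotation":[0,0,0],"gripper":0.85},{"delta_pos":[0.3,0.8,0],"rotation":[0,0,0],"gripper":0.85},{"delta_pos":[0,0,0],"rotation":[0,0,0],"gripper":0.85},{"delta_pos":[0,0,0],"rotation":[0,0,0],"gripper":0.85}]' >/dev/null
python3 -c "
from h import *
go([.4485,.357,.07],np.pi/2-.13)"
```

```text
t 21.3 pos [0.4472 0.3503 0.1498] rot units [-0.01 -0.04  0.01] shift now [-0.02  0.17  2.  ] after rot [-0.01  0.17  2.  ] F [-0.2 -1.1 -1.4] w 0.85 g 0.0 nose 0.022
```

```bash
python3 -m creep '[{"delta_pos":[0,0.17,0.7],"rotation":[0,-0.04,0],"gripper":0.85},{"delta_pos":[0,0,0.7],"rotation":[0,0,0],"gripper":0.85},{"delta_pos":[0,0,0.6],"rotation":[0,0,0],"gripper":0.85},{"delta_pos":[0,0,0],"rotation":[0,0,0],"gripper":0.85},{"delta_pos":[0,0,0],"rotation":[0,0,0],"gripper":0.85}]' >/dev/null
cat >> h.py <<'E'
def golds():
    for n in('top','side'):
        p=ctrl.get_image(n);h=cv2.cvtColor(p['img'],cv2.COLOR_RGB2HSV); m=cv2.inRange(h,(11,110,60),(32,255,255));m=cv2.morphologyEx(m,cv2.MORPH_CLOSE,np.ones((5,5)))
        k,l,st,c=cv2.connectedComponentsWithStats(m)
        for i in range(1,k):
            w=onplane(p,c[i][::-1],.03)
            if st[i][4]>80 and .35<w[0]<.75 and w[1]<.42:
                v,f=fit([(p,(l==i).astype(float))],(w[0],w[1],.1 if w[1]<0 else 0),[(0,0,.09,.052,*((.008,.03) if w[1]<0 else (.014,.036)))])
                d=v[:2]-V[:2];print(n,st[i],w.round(3),v,f,'local',np.cos(V[2])*d[0]+np.sin(V[2])*d[1],-np.sin(V[2])*d[0]+np.cos(V[2])*d[1])
E
python3 -c "
from h import *
go([.4485,.357,.0165],np.pi/2-.13);golds()"
```

```text
t 21.8 pos [0.449  0.3556 0.0705] rot units [-0.01 -0.   -0.01] shift now [0.02 0.04 1.35] after rot [0.02 0.03 1.35] F [-0.  -0.5  1.5] w 0.849 g 0.0 nose 0.022
top [384 175  25  37 696] [ 0.623 -0.247  0.03 ] [ 0.6239 -0.2503  0.1515] -0.838 local 0.00021714650797771337 -0.1315900940321652
top [146 250  21  20 267] [0.477 0.351 0.03 ] [0.492  0.3512 0.0026] -0.316 local -0.0660785726018144 0.48062288984494567
side [271   0  22  17 326] [ 0.61  -1.052  0.03 ] [ 0.612  -1.0522  0.0407] -0.625 local -0.09805045777516286 -0.9275352541710107
side [298   0  21  18 358] [ 0.49  -1.057  0.03 ] [ 0.4901 -1.0544  0.101 ] -0.588 local -0.21947736609647178 -0.9165828144643317
side [326   0  21  19 385] [ 0.37  -1.063  0.03 ] [ 0.3678 -1.0544 -0.0073] -0.553 local -0.3410648055094789 -0.9034000766231878
side [243 115  29  14 402] [ 0.622 -0.237  0.03 ] [ 0.6251 -0.2547  0.1666] -0.803 local 0.0009358781579742233 -0.13609380636925922
side [ 229  303   85   39 1249] [0.517 0.354 0.03 ] [ 0.5037  0.3505 -0.1429] -0.444 local -0.054522193823045906 0.4786658232845982
side [322 319  16  30 291] [0.413 0.365 0.03 ] [0.4182 0.338  1.2849] -0.199 local -0.14087141943896092 0.47545471202339806
```

```bash
python3 -m creep '[{"delta_pos":[0.02,0.04,0.5],"rotation":[0,0,0],"gripper":0.85},{"delta_pos":[0,0,0.5],"rotation":[0,0,0],"gripper":0.85},{"delta_pos":[0,0,0.28],"rotation":[0,0,0],"gripper":0.85},{"delta_pos":[0,0,0],"rotation":[0,0,0],"gripper":0.85},{"delta_pos":[0,0,0],"rotation":[0,0,0],"gripper":0.85}]'
python3 -m creep '[{"delta_pos":[0,0,0],"rotation":[0,0,0],"gripper":0},{"delta_pos":[0,0,0],"rotation":[0,0,0],"gripper":0},{"delta_pos":[0,0,0],"rotation":[0,0,0],"gripper":0},{"delta_pos":[0,0,0],"rotation":[0,0,0],"gripper":0},{"delta_pos":[0,0,0],"rotation":[0,0,0],"gripper":0}]' 35
python3 -m creep '[{"delta_pos":[0,0,-0.5],"rotation":[0,0,0],"gripper":0},{"delta_pos":[0,0,-0.9],"rotation":[0,0,0],"gripper":0},{"delta_pos":[0,0,-0.9],"rotation":[0,0,0],"gripper":0},{"delta_pos":[0,0,-0.9],"rotation":[0,0,0],"gripper":0},{"delta_pos":[0,0,0],"rotation":[0,0,-0.8],"gripper":0},{"delta_pos":[0,0,0],"rotation":[0,0,-0.79],"gripper":0},{"delta_pos":[0,0,0],"rotation":[0,0,0],"gripper":0}]'
python3 -c "
from h import *
go(loc(0,-.0535,.08),YH)"
```

```text
time_s: 22.4
tool_pos: [0.4482, 0.3585, 0.0196]
tcp_rot: [0.0, 0.065, 0.998, -0.0]
ft_force: [0.1, 0.4, 0.2]
gripper_width: 0.852
grasp_force: 0.0
time_s: 22.9
tool_pos: [0.4482, 0.3587, 0.0199]
tcp_rot: [0.0, 0.065, 0.998, -0.0]
ft_force: [-1.7, -2.4, 9.5]
gripper_width: 0.601
grasp_force: 35.3
time_s: 23.6
tool_pos: [0.4479, 0.3587, 0.1476]
tcp_rot: [0.0, -0.056, 0.998, 0.0]
ft_force: [0.5, -0.4, -1.5]
gripper_width: 0.599
grasp_force: 38.2
t 23.6 pos [0.4479 0.3587 0.1476] rot units [0.   0.   0.02] shift now [ -2.68 -13.67   1.69] after rot [ -2.73 -13.66   1.69] F [ 0.5 -0.4 -1.5] w 0.599 g 38.221959471702576 nose 0.022
```

```bash
python3 -m creep '[{"delta_pos":[-0.2,-0.98,0],"rotation":[0,0,0],"gripper":0},{"delta_pos":[-0.2,-0.98,0],"rotation":[0,0,0],"gripper":0},{"delta_pos":[-0.2,-0.98,0],"rotation":[0,0,0],"gripper":0},{"delta_pos":[-0.2,-0.98,0],"rotation":[0,0,0],"gripper":0},{"delta_pos":[-0.2,-0.98,0],"rotation":[0,0,0],"gripper":0},{"delta_pos":[-0.2,-0.98,0],"rotation":[0,0,0],"gripper":0},{"delta_pos":[-0.2,-0.98,0],"rotation":[0,0,0],"gripper":0},{"delta_pos":[-0.2,-0.98,0],"rotation":[0,0,0],"gripper":0},{"delta_pos":[-0.2,-0.98,0],"rotation":[0,0,0],"gripper":0},{"delta_pos":[-0.2,-0.98,0],"rotation":[0,0,0],"gripper":0}]' >/dev/null
python3 -m creep '[{"delta_pos":[-0.2,-0.97,0],"rotation":[0,0,0],"gripper":0},{"delta_pos":[-0.2,-0.97,0],"rotation":[0,0,0],"gripper":0},{"delta_pos":[-0.2,-0.97,0],"rotation":[0,0,0],"gripper":0},{"delta_pos":[-0.15,-0.9,0],"rotation":[0,0,0],"gripper":0},{"delta_pos":[0,0,0],"rotation":[0,0,0],"gripper":0},{"delta_pos":[0,0,0],"rotation":[0,0,0],"gripper":0}]' >/dev/null
python3 -c "
from h import *
go(loc(0,-.0535,.08),YH)"
```

```text
t 25.2 pos [ 0.6161 -0.1717  0.1471] rot units [-0.01 -0.01 -0.03] shift now [ 0.02 -0.02  1.68] after rot [ 0.02 -0.02  1.68] F [ 0.1  1.2 -0.6] w 0.604 g 38.2251513004303 nose 0.022
```

```bash
python3 -m creep '[{"delta_pos":[0,0,0.6],"rotation":[0,0,-0.02],"gripper":0},{"delta_pos":[0,0,0.7],"rotation":[0,0,0],"gripper":0},{"delta_pos":[0,0,0.5],"rotation":[0,0,0],"gripper":0},{"delta_pos":[0,0,0.4],"rotation":[0,0,0],"gripper":0},{"delta_pos":[0,0,0.4],"rotation":[0,0,0],"gripper":0},{"delta_pos":[0,0,0.4],"rotation":[0,0,0],"gripper":0},{"delta_pos":[0,0,0.1],"rotation":[0,0,0],"gripper":0},{"delta_pos":[0,0,0],"rotation":[0,0,0],"gripper":0}]'
python3 -m creep '[{"delta_pos":[0,0,0.08],"rotation":[0,0,0],"gripper":0},{"delta_pos":[0,0,0],"rotation":[0,0,0],"gripper":0},{"delta_pos":[0,0,0],"rotation":[0,0,0],"gripper":0}]'
python3 -c "
from h import *
go(loc(0,-.0535,.01),YH)"
```

```text
time_s: 26.0
tool_pos: [0.6161, -0.1708, 0.0228]
tcp_rot: [-0.001, -0.056, 0.998, -0.0]
ft_force: [0.8, -0.2, -0.4]
gripper_width: 0.595
grasp_force: 38.2
time_s: 26.3
tool_pos: [0.6167, -0.1709, 0.0206]
tcp_rot: [0.0, -0.056, 0.998, -0.001]
ft_force: [0.0, -0.2, -1.3]
gripper_width: 0.597
grasp_force: 38.2
t 26.3 pos [ 0.6167 -0.1709  0.0206] rot units [-0.01  0.    0.03] shift now [ 0.04 -0.04  0.26] after rot [ 0.04 -0.04  0.26] F [ 0.  -0.2 -1.3] w 0.597 g 38.20404589176178 nose 0.022
```

```bash
python3 -m creep '[{"delta_pos":[0,0,0.07],"rotation":[0,0,0],"gripper":0},{"delta_pos":[0,0,0.05],"rotation":[0,0,0],"gripper":0},{"delta_pos":[0,0,0],"rotation":[0,0,0],"gripper":0}]'
python3 -m creep '[{"delta_pos":[0,0,0.05],"rotation":[0,0,0],"gripper":0},{"delta_pos":[0,0,0],"rotation":[0,0,0],"gripper":0}]'|egrep 'ft|pos'
python3 -m creep '[{"delta_pos":[0,0,0.04],"rotation":[0,0,0],"gripper":0},{"delta_pos":[0,0,0],"rotation":[0,0,0],"gripper":0}]'|egrep 'ft|pos'
```

```text
time_s: 26.6
tool_pos: [0.6162, -0.1707, 0.015]
tcp_rot: [-0.0, -0.056, 0.998, -0.0]
ft_force: [-0.1, 0.4, -1.5]
gripper_width: 0.593
grasp_force: 38.2
tool_pos: [0.6165, -0.1708, 0.0139]
ft_force: [-4.6, 0.4, 11.8]
tool_pos: [0.6166, -0.1708, 0.0138]
ft_force: [-14.2, 5.4, 39.1]
```

```bash
python3 -m creep '[{"delta_pos":[0,0,-0.06],"rotation":[0,0,0],"gripper":0},{"delta_pos":[0,0,0],"rotation":[0,0,0],"gripper":0.7},{"delta_pos":[0,0,0],"rotation":[0,0,0],"gripper":0.7},{"delta_pos":[0,0,-0.3],"rotation":[0,0,0],"gripper":0.7},{"delta_pos":[0,0,-0.8],"rotation":[0,0,0],"gripper":0.7},{"delta_pos":[0,0,-0.9],"rotation":[0,0,0],"gripper":0.7},{"delta_pos":[0,0,-0.9],"rotation":[0,0,0],"gripper":0.7},{"delta_pos":[0,0,-0.6],"rotation":[0,0,0],"gripper":0},{"delta_pos":[0,0,0],"rotation":[0,0,0],"gripper":0}]'
python3 -c "
from h import *
go(loc(0,.175,.1),YH)"
```

```text
time_s: 27.9
tool_pos: [0.6181, -0.1713, 0.1583]
tcp_rot: [0.003, -0.056, 0.998, -0.001]
ft_force: [0.6, -0.2, 0.8]
gripper_width: 0.369
grasp_force: 0.0
t 27.9 pos [ 0.6181 -0.1713  0.1583] rot units [-0.02  0.03  0.03] shift now [0.06 5.69 1.45] after rot [0.07 5.69 1.46] F [ 0.6 -0.2  0.8] w 0.369 g 0.0 nose 0.022
```

```bash
python3 -m creep '[{"delta_pos":[0,0.95,0],"rotation":[0,0.03,0.03],"gripper":0},{"delta_pos":[0,0.95,0],"rotation":[0,0,0],"gripper":0},{"delta_pos":[0,0.95,0],"rotation":[0,0,0],"gripper":0},{"delta_pos":[0,0.95,0],"rotation":[0,0,0],"gripper":0},{"delta_pos":[0,0.95,0],"rotation":[0,0,0],"gripper":0},{"delta_pos":[0,0.95,0],"rotation":[0,0,0],"gripper":0},{"delta_pos":[0,0,0.5],"rotation":[0,0,0],"gripper":0},{"delta_pos":[0,0,0.5],"rotation":[0,0,0],"gripper":0},{"delta_pos":[0,0,0],"rotation":[0,0,0],"gripper":0},{"delta_pos":[0,0,0],"rotation":[0,0,0],"gripper":0}]'
python3 -c "
from h import *
go(loc(0,.172,.074),YH);golds()"
```

```text
time_s: 28.9
tool_pos: [0.5914, 0.0556, 0.1139]
tcp_rot: [-0.003, -0.054, 0.999, -0.001]
ft_force: [-0.2, -0.4, -0.5]
gripper_width: 0.003
grasp_force: 0.0
t 28.9 pos [0.5914 0.0556 0.1139] rot units [-0.01 -0.04 -0.01] shift now [ 0.02 -0.1   1.  ] after rot [ 0.02 -0.1   1.  ] F [-0.2 -0.4 -0.5] w 0.003 g 0.0 nose 0.022
top [384 175  25  37 699] [ 0.622 -0.247  0.03 ] [ 0.6238 -0.2512  0.1325] -0.843 local 2.0717987958674897e-05 -0.13247407131497457
top [353 179  25  37 707] [ 0.615 -0.169  0.03 ] [ 0.6168 -0.1712  0.1047] -0.852 local 0.0016847159552559957 -0.052185646802067186
side [326   0  21  18 325] [ 0.367 -1.061  0.03 ] [ 0.3674 -1.0587  0.0193] -0.631 local -0.34192597270884206 -0.9076319073209758
side [290 265  53  16 419] [0.44  0.244 0.03 ] [0.4406 0.2339 0.5092] -0.328 local -0.12982288604903228 0.36954673352351525
side [230 302  54  27 602] [0.555 0.352 0.03 ] [ 0.5551  0.3438 -0.6208] -0.39 local -0.0041438615066689485 0.4664644449599707
```

```bash
python3 -m creep '[{"delta_pos":[0,-0.1,0.4],"rotation":[0,-0.04,0],"gripper":0},{"delta_pos":[0,0,0.4],"rotation":[0,0,0],"gripper":0},{"delta_pos":[0,0,0.13],"rotation":[0,0,0],"gripper":0},{"delta_pos":[0,0,0],"rotation":[0,0,0],"gripper":0}]'
python3 -m creep '[{"delta_pos":[0,-0.2,0],"rotation":[0,0,0],"gripper":0},{"delta_pos":[0,-0.2,0],"rotation":[0,0,0],"gripper":0},{"delta_pos":[0,-0.2,0],"rotation":[0,0,0],"gripper":0},{"delta_pos":[0,-0.2,0],"rotation":[0,0,0],"gripper":0},{"delta_pos":[0,-0.2,0],"rotation":[0,0,0],"gripper":0}]'
```

```text
time_s: 29.4
tool_pos: [0.5915, 0.0519, 0.076]
tcp_rot: [-0.0, -0.054, 0.999, -0.001]
ft_force: [0.3, 1.2, -0.2]
gripper_width: -0.0
grasp_force: 0.0
time_s: 29.9
tool_pos: [0.5965, 0.0117, 0.077]
tcp_rot: [0.001, -0.054, 0.999, -0.0]
ft_force: [-0.1, 4.0, 3.1]
gripper_width: -0.001
grasp_force: 1.6
```

```bash
python3 -m creep '[{"delta_pos":[0,-0.4,0],"rotation":[0,0,0],"gripper":0},{"delta_pos":[0,-0.4,0],"rotation":[0,0,0],"gripper":0},{"delta_pos":[0,-0.4,0],"rotation":[0,0,0],"gripper":0},{"delta_pos":[0,-0.4,0],"rotation":[0,0,0],"gripper":0},{"delta_pos":[0,-0.4,0],"rotation":[0,0,0],"gripper":0},{"delta_pos":[0,-0.4,0],"rotation":[0,0,0],"gripper":0},{"delta_pos":[0,-0.4,0],"rotation":[0,0,0],"gripper":0},{"delta_pos":[0,-0.4,0],"rotation":[0,0,0],"gripper":0},{"delta_pos":[0,-0.4,0],"rotation":[0,0,0],"gripper":0},{"delta_pos":[0,-0.2,0],"rotation":[0,0,0],"gripper":0}]'
python3 -m creep '[{"delta_pos":[0,-0.1,0],"rotation":[0,0,0],"gripper":0},{"delta_pos":[0,-0.1,0],"rotation":[0,0,0],"gripper":0},{"delta_pos":[0,-0.1,0],"rotation":[0,0,0],"gripper":0}]'
python3 -c "
from h import *
go(loc(0,-.039,.076),YH)"
```

```text
time_s: 30.9
tool_pos: [0.6123, -0.1413, 0.0768]
tcp_rot: [0.0, -0.053, 0.999, -0.001]
ft_force: [0.4, 3.1, 2.6]
gripper_width: 0.0
grasp_force: 1.5
time_s: 31.2
tool_pos: [0.6134, -0.1506, 0.0766]
tcp_rot: [0.0, -0.054, 0.999, -0.0]
ft_force: [-2.5, 2.7, 0.6]
gripper_width: -0.003
grasp_force: 1.4
t 31.2 pos [ 0.6134 -0.1506  0.0766] rot units [-0.  0.  0.] shift now [ 0.01 -0.19  0.02] after rot [ 0.01 -0.19  0.02] F [-2.5  2.7  0.6] w -0.003 g 1.4154491946101189 nose 0.022
```

```bash
python3 -m creep '[{"delta_pos":[0,-0.08,0],"rotation":[0,0,0],"gripper":0}]'|egrep 'ft|pos'
python3 -m creep '[{"delta_pos":[0,-0.08,0],"rotation":[0,0,0],"gripper":0}]'|egrep 'ft|pos'
python3 -m creep '[{"delta_pos":[0,-0.06,0],"rotation":[0,0,0],"gripper":0}]'|egrep 'ft|pos'
```

```text
tool_pos: [0.6138, -0.1539, 0.0766]
ft_force: [-3.1, 1.8, 0.7]
tool_pos: [0.6142, -0.1571, 0.0766]
ft_force: [-2.8, 2.7, 0.7]
tool_pos: [0.6145, -0.1594, 0.0766]
ft_force: [-3.7, 15.0, 0.0]
```

```bash
python3 -m creep '[{"delta_pos":[0,-0.06,0],"rotation":[0,0,0],"gripper":0},{"delta_pos":[0,0,0],"rotation":[0,0,0],"gripper":0}]'|egrep 'ft|pos'
python3 -m creep '[{"delta_pos":[0,-0.03,0],"rotation":[0,0,0],"gripper":0},{"delta_pos":[0,0,0],"rotation":[0,0,0],"gripper":0}]'|egrep 'ft|pos'
python3 -m creep '[{"delta_pos":[0,0.4,0],"rotation":[0,0,0],"gripper":0},{"delta_pos":[0,0.2,-0.8],"rotation":[0,0,0],"gripper":0},{"delta_pos":[0,0,-0.9],"rotation":[0,0,0],"gripper":0},{"delta_pos":[0,0.9,-0.6],"rotation":[0,0,0],"gripper":0},{"delta_pos":[0,0.9,0],"rotation":[0,0,0],"gripper":0},{"delta_pos":[0,0.9,0],"rotation":[0,0,0],"gripper":0},{"delta_pos":[0,0.9,0],"rotation":[0,0,0],"gripper":0},{"delta_pos":[0,0.9,0],"rotation":[0,0,0],"gripper":0},{"delta_pos":[0,0.9,0],"rotation":[0,0,0],"gripper":0},{"delta_pos":[0,0,0],"rotation":[0,0,0],"gripper":0}]'
python3 -c "
from h import *
cov()
for n in('top','side'):
    p=ctrl.get_image(n)
    for t in('sauce','shaker','cup','sausage1_mid'):print(n,t,[(round(d['conf'],2),np.round(np.array(d['centre'])*[384,512],1).tolist()) for d in ctrl.find_in(p,t)])"
```

```text
tool_pos: [0.6145, -0.1594, 0.0765]
ft_force: [-6.1, 15.4, 5.2]
tool_pos: [0.6145, -0.1595, 0.0765]
ft_force: [-8.6, 19.3, 7.3]
time_s: 32.9
tool_pos: [0.589, 0.0814, 0.1685]
tcp_rot: [0.001, -0.057, 0.998, 0.0]
ft_force: [-0.9, 0.2, 0.7]
gripper_width: -0.002
grasp_force: 0.0
top 0.83 [ 0.6185 -0.2119  0.1127] -0.981 s -0.00033175831833322234
side 0.64 [ 0.6162 -0.2055  0.1071] -0.372 s 0.006278870539212805
top sauce [(0.46, [124.0, 316.1])]
top shaker [(0.27, [269.2, 198.5])]
top cup [(0.7, [195.6, 370.8]), (0.59, [130.4, 357.7]), (0.41, [225.2, 153.5])]
top sausage1_mid []
side sauce [(0.7, [152.1, 187.4]), (0.58, [318.4, 255.1])]
side shaker [(0.72, [199.7, 175.7])]
side cup [(0.95, [127.1, 200.9])]
side sausage1_mid [(0.8, [274.4, 313.6])]
```

```bash
python3 -c "
from bench import ctrl
print(ctrl.close_job())"
```

```text
the job is handed in; nothing more can be done
None
```

Both hash browns are flat and side by side on the floor of the empty bay and the cover is back against its home stop; I handed the job in at about 33 s. In the last pictures one sausage, the shaker and the cup were where they started; the other sausage was not detected and the bottle only uncertainly.

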